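# Close the paint pot and hold the viscosity probe in its guide

## Task

The lid of the mixing pot is still cocked up on the side with the orange tab: press that side down until the lid sits level on the rim. Then draw the viscosity probe out of its stand and lower it upright through the white guide in the middle of the lid until its orange band is level with the top of the guide. It must never touch the guide, lid or pot. Finish still holding it there, centred and steady in the guide; leave the bottles, jar, cup and lure where they are.

Things in the scene. Friction and masses are not known exactly. Their poses are not given: they have to be found in the camera images.
- pot: White round plastic mixing pot with a dark steel collar round its foot, fixed to the bench: 94 mm across (103 mm over the collar), 75 mm high to the rim, empty inside, floor 5 mm thick. Origin at the centre of its underside, z up; its x axis points to the side where the lid stands up and carries the orange tab. The pot's yaw can be anything.
- lid (a joint): Tilt of the pot's lid in rad: 0 = seated level, positive = raised on the tab side (starts 0.10 to 0.16). The lid already holds the rim opposite the tab and turns about that edge only: a level line 48 mm from the pot's axis at rim height. Stiff (5 to 6 N pressed down at the tab moves it), it stays where it is left and stops dead when level. Grey disc 100 mm across, 8 mm thick.
- lid_tab (a point): Where to press: the middle of the upper face of the orange tab (30 mm wide) at the lid's raised edge, 50 mm from the lid's centre; the point turns with the lid, and its z axis is the lid's normal. 83 mm above the bench once the lid is level.
- guide_mouth (a point): Centre of the bore at the top of the white guide tube that stands 22 mm above the middle of the lid: 36 mm outside, 20 mm bore, which goes on through the lid (30 mm deep in all, open below). The point turns with the lid, z along the bore. 105 mm above the bench, right over the pot's axis, once the lid is level.
- stand: Fixed probe stand: dark steel foot 100 x 100 x 12 mm with an upright aluminium tube, 42 mm outside, 24 mm bore, top 125 mm above the bench. Origin at the centre of its underside. The probe hangs in it, its collar resting on the tube's top.
- probe: Loose viscosity probe, about 100 g, rigid, 172 mm long (plus a 3 mm button), upright at the start. Origin at the tip (lower end), z up along the rod, x and y square to the flats of the grip. Steel rod 8 mm in diameter from the tip to 110 mm; black collar 36 mm across from 110 to 116 mm; blue square grip 20 x 20 mm from 116 to 172 mm.
- probe_grip (a point): Centre of the blue square grip of the probe, 144 mm above its tip; grip it here from above across two flats, the fingertips then staying above the collar. Axes as the probe's.
- probe_band (a point): Centre of the orange band on the probe's rod, 50 mm above the tip; the band is 12 mm tall.
- probe_tip (a point): Lower end of the probe's rod, on its axis.
- bottle_yellow: Bystander: yellow paint bottle, 36 mm across, 70 mm high, standing between pot and stand. Origin at its underside.
- bottle_green: Bystander: green paint bottle, 36 mm across, 80 mm high. Origin at its underside.
- jar_red: Bystander: red paint jar, 48 mm across, 55 mm high. Origin at its underside.
- mix_cup: Bystander: clear mixing cup, 64 mm across, 60 mm high. Origin at its underside.
- lure: Bystander: orange fishing lure lying on the bench between pot and stand, 90 mm long, 21 mm high. Origin under its middle, x along it.
Mind the look-alikes: they are no part of the job. Of the things like the probe, leave any that is green; of the rest the larger one is meant.

How it is judged:
By the outcome, as a careful person would: the job done as asked, in the order asked, and still so for the second after the job is handed in, while the arm keeps its last pose, push and grip.
It also fails if it takes over 64 s, if anything falls off the work surface, if the arm or the gripper's body presses on something with over 40 N, if the wrist force passes 120 N, or if a joint passes its speed limit or range.

## Robot

A 6-joint arm with a two-finger parallel gripper is mounted at the origin on the work surface. World frame = base frame: x ahead of the robot, y to its left, z up, the work surface at z = 0. Lengths are in m, angles in rad, forces in N, time in s.
With the tool pointing down it reaches from about 0.3 to 0.775 m from the base axis. Payload 14.6 kg.
Tool frame: the origin (TCP) lies on the centre line of the jaws, within the pads' length; the fingertips stand 25 mm ahead of it and the grasp point (between the pads) lies 6 mm ahead of it (ctrl.tip_reach is the distance from the TCP to the fingertips, in m); z points along the fingers, y is the line along which they close (so a half turn about z gives the same grasp; the last joint's range is limited). The gripper opens to 94 mm and grips with 3 to 60 N. Pads are 16 mm wide; open, the fingers measure 119 mm over their backs; the gripper's body (75 mm by 177 mm) begins 78 mm behind the grasp point.
Start: joints at [1.234, 0.3, 1.521, -0, 1.321, -0.067], TCP at [0.147, 0.53, 0.23] pointing down, gripper open.
Joint ranges: [-3.03, 3.03], [-0.79, 2.21], [0.23, 2.52], [-1.04, 4.18], [0, 3.07], [-2.55, 2.55]. Speed limits (rad/s): [2.22, 2.22, 2.57, 3.14, 3.14, 3.14].

## Interface

Orientations are given as [roll, pitch, yaw] about the fixed x, y, z axes, in that order (R = Rz(yaw) Ry(pitch) Rx(roll)).
In Python, from station import ctrl gives the robot as it stands. The module is installed in compiled form; this text tells all that it offers.
- The arm moves only by the tool apply_moves, never from a script. Its argument "deltas" is a list of rows, each a list of 7 numbers: the closure in counts, from 0 (fully open) to 255 (shut), then the shift along the world's x, y, z in cm, then the turn, a rotation vector about the world's x, y, z in rad. In form: [[jaw, tx, ty, tz, ax, ay, az], ...]. A call has 1 to 10 rows; each row shifts and turns the commanded pose from where the row before left it; what a row does not reach is not made up. A row lasts 1/10 s, in which the tool goes at most 50 mm and 8.59 degrees, less where a joint would pass 70% of its speed; a pose out of reach is approached as far as the arm can. A call with a gripper value outside its range is refused whole. The fingers move at their own pace and stop on an object; "grip_force" is the grip in N (left out, the last holds). Time passes only in rows, so rows that do not move let the fingers close. It gives the time, the measured TCP pose, the force, the opening and the grip force at its end, in the units of the state.
- ctrl.get_obs(): the state, without advancing time (a new reading comes with each control period).
- ctrl.camera(name): name is "scene" or "top" or "wrist"; returns a dict with "img" (420x560x3 uint8, red, green, blue), "K" (3x3 intrinsics, pixels), "pose" (4x4, takes a point from camera to world coordinates); the wrist camera has in their place "hand_eye" (4x4, takes a point from camera to tool coordinates, whose origin is the TCP and whose axes are the flange's). Camera axes: x right, y up, looking along -z (the intrinsics and any distortion apply to the point x, -y, -z); pixel columns grow to the right and rows downward; lengths in m; the calibration is good to about 2 mm. The wrist camera is an equidistant fisheye: a pixel r from the principal point sees the ray r / f radians off the axis. A picture is of the moment at which its call begins: read the wrist's pose just before it. There is no depth.
- ctrl.hand_in(): hands the job in; it is judged then, once.
The state is a dict: "time_s": time; "qpos": joint angles; "joint_vel": joint speeds; "tau": joint torques, N m; "ee_pos": TCP position; "eef_rot": TCP orientation; "force": force on the tool from outside, world axes, zero at the start; "moment": the same for the moment, N m; "grip_width": finger opening in m; "grip_force": force on a finger pad.
Only numpy, scipy, OpenCV 4.12 (cv2) and the standard library are available. Lean on these libraries where they do the work, as an engineer would, in place of code of your own. Each camera call takes 0.05 s, during which the arm holds its last target. There are 200 camera calls.

## Working session

There is one attempt and no reset: what is moved stays moved. The work goes in short steps, Python scripts to look and compute and a tool call to move; the robot and the scene stay as the last step left them, time stands still between calls to the robot, and variables do not carry over. Pictures are saved under pics/ and viewed, at most 11 in all, crops included, and the job is handed in when it is done.

Besides the shell and the picture viewer there is one more tool, called by a JSON object that holds its "name" and its "arguments". apply_moves: Moves the arm, as the interface text tells. Its arguments: {"type":"object","properties":{"deltas":{"type":"array"},"grip_force":{"type":"number"}},"required":["deltas"]}

```bash
mkdir -p pics
cat > h.py <<'E'
import numpy as np, cv2, pickle
from station import ctrl
from scipy.spatial.transform import Rotation as R
def save(n,img): cv2.imwrite(f'pics/{n}.png',img[:,:,::-1])
def grab(n):
    o=ctrl.get_obs(); c=ctrl.camera(n)
    if n=='wrist':
        T=np.eye(4);T[:3,3]=o['ee_pos'];T[:3,:3]=R.from_euler('xyz',o['eef_rot']).as_matrix()
        c['pose']=T@c['hand_eye']
    c['name']=n;return c
def ray(c,u,v):
    K=c['K'];x=(u-K[0,2])/K[0,0];y=(v-K[1,2])/K[1,1]
    if c['name']=='wrist':
        t=np.hypot(x,y);d=np.array([x,y,0])*(np.sin(t)/max(t,1e-9));d[2]=np.cos(t)
    else: d=np.array([x,y,1.])
    d=d*[1,-1,-1];d=c['pose'][:3,:3]@d
    return c['pose'][:3,3],d/np.linalg.norm(d)
def onz(c,u,v,z):
    p,d=ray(c,u,v);return p+d*(z-p[2])/d[2]
def proj(c,P):
    q=np.linalg.inv(c['pose'])@np.append(P,1);q=q[:3]*[1,-1,-1];K=c['K']
    if c['name']=='wrist':
        r=np.hypot(q[0],q[1]);t=np.arctan2(r,q[2]);q=np.array([q[0]/r*t,q[1]/r*t,1])
    q=K@(q/q[2]);return q[:2]
def tri(rs):
    A=0;b=0
    for p,d in rs:
        M=np.eye(3)-np.outer(d,d);A=A+M;b=b+M@p
    return np.linalg.solve(A,b)
E
python3 - <<'E'
from h import *
ims=[]
for n in['scene','top','wrist']:
    c=grab(n);pickle.dump(c,open(n+'.pkl','wb'));save(n,c['img']);print(n,c['K'].tolist(),c['pose'].round(3).tolist(),[k for k in c])
print(ctrl.get_obs(),ctrl.tip_reach)
E
```

```text
scene [[432.6163636173951, 0.0, 283.5526544335054], [0.0, 432.6163636173951, 204.95667286424745], [0.0, 0.0, 1.0]] [[0.521, -0.564, 0.641, 1.22], [0.854, 0.354, -0.382, -0.292], [-0.011, 0.747, 0.665, 0.734], [0.0, 0.0, 0.0, 1.0]] ['img', 'K', 'pose', 'name']
top [[384.47068194956614, 0.0, 279.23676930644035], [0.0, 384.47068194956614, 207.54238186930186], [0.0, 0.0, 1.0]] [[-0.016, 0.99, -0.139, 0.493], [-0.999, -0.021, -0.036, 0.07], [-0.039, 0.138, 0.99, 0.926], [0.0, 0.0, 0.0, 1.0]] ['img', 'K', 'pose', 'name']
wrist [[325.19226210127806, 0.0, 284.2150988447108], [0.0, 325.19226210127806, 215.66264588760475], [0.0, 0.0, 1.0]] [[0.266, -0.934, -0.237, 0.078], [0.964, 0.257, 0.068, 0.55], [-0.002, -0.246, 0.969, 0.384], [0.0, 0.0, 0.0, 1.0]] ['img', 'K', 'hand_eye', 'pose', 'name']
{'time_s': 0.15, 'qpos': array([ 1.23436886e+00,  3.00316042e-01,  1.52136741e+00,  1.37897633e-05,
        1.32069150e+00, -6.66130884e-02]), 'joint_vel': array([-0.00059688, -0.00246287, -0.00236425,  0.00164658,  0.00043678,
        0.0003751 ]), 'tau': array([-1.17182139e-03, -5.31942952e+01, -3.52834046e+01,  7.07682408e-02,
        2.35455588e-02, -6.87286797e-05]), 'ee_pos': array([0.14656126, 0.52995863, 0.23006177]), 'eef_rot': array([-3.14081298e+00, -6.54011342e-05,  2.87177483e+00]), 'force': array([0.68141284, 1.01445784, 0.91983279]), 'moment': array([ 0.04258259,  0.00694405, -0.00025313]), 'grip_force': 0.0, 'grip_width': 0.09412990522834197} 0.025
```

View pics/scene.png

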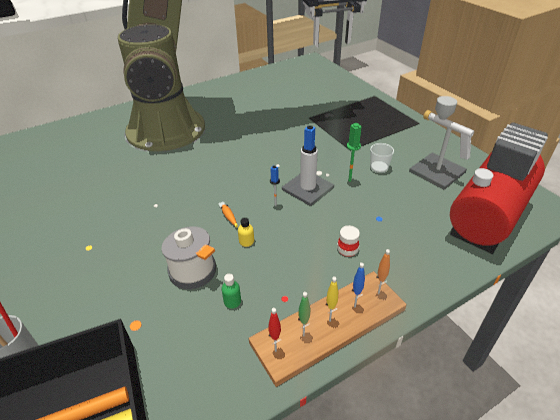

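View pics/top.png

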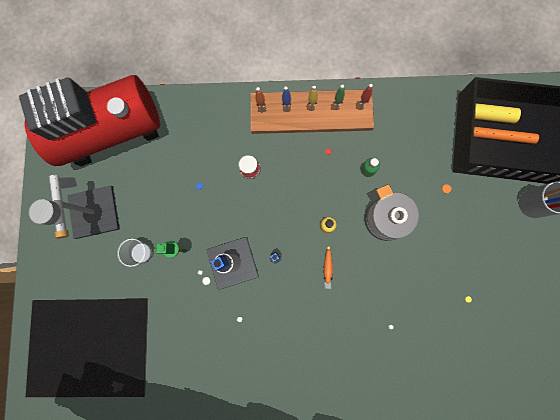

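Scene: the candidates for the probe are the blue one in the stand (309,138), a small blue one (275,175) and a green one (355,137). The larger blue one in the stand is meant. The pot is at (190,250), with its tab at (205,252). I'll check that choice in one close crop of both views.

Run:
```python
from h import *
s=pickle.load(open('scene.pkl','rb'));t=pickle.load(open('top.pkl','rb'))
a=cv2.resize(s['img'][115:290,150:400],None,fx=3.2,fy=3.2,interpolation=cv2.INTER_CUBIC)[:, :800]
a=cv2.resize(s['img'][120:290,155:375],(660,510)[::1],interpolation=cv2.INTER_CUBIC)[:300]
b=cv2.resize(t['img'][175:300,195:425],(690,375),interpolation=cv2.INTER_CUBIC)[:300]
save('crop1',np.vstack([np.hstack([a,np.zeros((300,30,3),np.uint8)]),b]))
for c in(s,t):
    hsv=cv2.cvtColor(c['img'],cv2.COLOR_RGB2HSV);print(c['name'])
    for n,lo,hi in(('blue',(105,130,50),(125,255,255)),('orange',(5,180,120),(18,255,255)),('green',(45,150,50),(85,255,255)),('yellow',(22,180,120),(32,255,255)),('white',(0,0,190),(179,40,255))):
        k,l,st,ce=cv2.connectedComponentsWithStats(cv2.inRange(hsv,lo,hi))
        for i in range(1,k):
            if st[i,4]>12 and 140<ce[i,0]<430 and 100<ce[i,1]<300: print(n,st[i].tolist(),ce[i].round(1),onz(c,*ce[i],0.08).round(3))
```

```text
scene
blue [304, 127, 11, 24, 233] [309.  138.5] [0.394 0.285 0.08 ]
blue [271, 167, 8, 16, 105] [274.  174.5] [0.481 0.122 0.08 ]
blue [376, 217, 6, 4, 20] [378.7 218.5] [0.739 0.237 0.08 ]
blue [353, 268, 12, 27, 221] [358.6 280.8] [0.85  0.092 0.08 ]
orange [222, 205, 14, 19, 128] [228.2 213.8] [ 0.55  -0.036  0.08 ]
orange [197, 246, 18, 13, 135] [205.5 252.2] [ 0.629 -0.126  0.08 ]
green [347, 123, 14, 41, 298] [354.  138.8] [0.461 0.388 0.08 ]
green [349, 170, 3, 11, 21] [350. 175.] [0.582 0.279 0.08 ]
green [222, 282, 19, 26, 336] [231.2 295.2] [ 0.752 -0.128  0.08 ]
yellow [238, 228, 16, 18, 143] [246.3 238.5] [ 0.639 -0.037  0.08 ]
yellow [327, 283, 11, 26, 166] [332.1 295.9] [0.852 0.028 0.08 ]
white [387, 144, 7, 10, 17] [390.6 147.6] [0.546 0.443 0.08 ]
white [301, 148, 8, 7, 15] [303.7 152.1] [0.44  0.237 0.08 ]
white [372, 161, 16, 10, 130] [379.1 165.6] [0.591 0.365 0.08 ]
white [316, 171, 6, 4, 19] [318.6 172.5] [0.533 0.22  0.08 ]
white [219, 202, 6, 5, 17] [221.  203.6] [ 0.51  -0.035  0.08 ]
white [340, 225, 20, 15, 225] [349.3 232.3] [0.738 0.156 0.08 ]
white [174
[... 304 characters left out ...]
.08 ]
blue [270, 253, 9, 9, 31] [274.3 256.8] [0.503 0.113 0.08 ]
blue [211, 257, 18, 13, 126] [220.  262.9] [0.492 0.233 0.08 ]
orange [324, 249, 8, 34, 99] [327.5 266. ] [ 0.481 -0.002  0.08 ]
green [165, 241, 13, 13, 72] [169.6 246.1] [0.53  0.346 0.08 ]
white [239, 156, 18, 17, 248] [247.6 163.8] [0.713 0.171 0.08 ]
white [371, 158, 8, 8, 46] [374.3 161.6] [ 0.711 -0.114  0.08 ]
white [391, 207, 17, 17, 148] [399.1 214.9] [ 0.59  -0.162  0.08 ]
white [132, 243, 18, 20, 267] [140.5 252.6] [0.517 0.411 0.08 ]
white [217, 264, 16, 9, 24] [225.8 269.9] [0.476 0.22  0.08 ]
white [198, 270, 4, 5, 15] [199.6 272.1] [0.472 0.278 0.08 ]
white [203, 277, 7, 8, 47] [205.8 280.6] [0.454 0.264 0.08 ]
```

View pics/crop1.png

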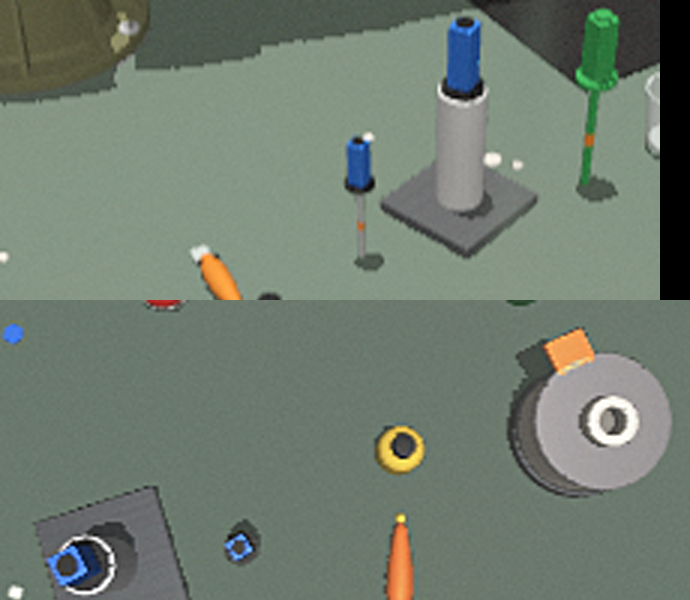

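The crop confirms it: the big blue grip with its black collar sits on the tube, the small blue one stands free to its left, and the green one is to its right. The tab points to the upper left in the top view, at about (385,192).

Run:
```python
from h import *
s=pickle.load(open('scene.pkl','rb'));t=pickle.load(open('top.pkl','rb'))
def blob(c,lo,hi,box):
    x0,y0,x1,y1=box;m=cv2.inRange(cv2.cvtColor(c['img'],cv2.COLOR_RGB2HSV),lo,hi);k=np.zeros_like(m);k[y0:y1,x0:x1]=m[y0:y1,x0:x1]
    k,l,st,ce=cv2.connectedComponentsWithStats(k);i=1+st[1:,4].argmax();print(c['name'],st[i]);return ce[i]
O=((5,110,120),(20,255,255))
a=blob(t,*O,(372,180,400,205));b=blob(s,*O,(190,240,220,265))
tab=tri([ray(t,*a),ray(s,*b)]);print('tab',a,b,tab.round(4),proj(t,tab),proj(s,tab))
W=((0,0,200),(179,40,255))
g=blob(t,*W,(385,200,415,230));G=onz(t,*g,.110);print('guide',G.round(4),'scene proj',proj(s,G))
# grip: mean of top-face center z=125-? collar bottom at .125 -> grip centre .125-.110+.144=.159
B=((105,130,50),(125,255,255))
g1=blob(t,*B,(205,250,235,275));g2=blob(s,*B,(300,120,318,155));P=tri([ray(t,*g1),ray(s,*g2)]);print('grip',P.round(4),proj(t,P)-g1,proj(s,P)-g2)
h=np.hypot(*(tab-G)[:2]);print(h,np.arctan2(*(tab-G)[1::-1]))
```

```text
top [376 184  17  16 144]
scene [196 245  19  15 174]
tab [384.22222222 191.20833333] [205.20689655 251.64942529] [ 0.6404 -0.1289  0.0944] [384.32300315 191.24576216] [205.3232836  251.64942723]
top [391 207  17  17 137]
guide [ 0.586  -0.1535  0.11  ] scene proj [182.17703544 234.19847269]
top [211 257  18  13 126]
scene [304 127  11  24 233]
grip [0.4914 0.2175 0.1572] [0.28266901 0.14745765] [ 0.25916372 -0.04610821]
0.05971963202031298 0.4246185168163621
```

{"name": "apply_moves", "arguments": {"deltas": [[255,0,0,4.5,0,0,0],[255,2.6,-3.7,0,0,0,0],[255,2.6,-3.7,0,0,0,0],[255,2.6,-3.7,0,0,0,0],[255,2.6,-3.7,0,0,0,0],[255,2.6,-3.7,0,0,0,0],[255,2.6,-3.7,0,0,0,0],[255,2.6,-3.7,0,0,0,0],[255,2.6,-3.7,0,0,0,0],[255,2.6,-3.7,0,0,0,0]], "grip_force": 20}}

```text
time_s: 1.15
ee_pos: [0.3812, 0.1954, 0.2755]
eef_rot: [3.141, 0.0, 2.872]
force: [0.3, 0.7, -0.4]
grip_width: 0.0177
grip_force: 0.0
```

{"name": "apply_moves", "arguments": {"deltas": [[255,2.6,-3.7,0,0,0,0],[255,2.6,-3.7,0,0,0,0],[255,2.6,-3.7,0,0,0,0],[255,2.6,-3.7,0,0,0,0],[255,2.6,-3.7,0,0,0,0],[255,2.6,-3.7,0,0,0,0],[255,2.6,-3.7,0,0,0,0],[255,2.6,-3.7,0,0,0,0],[255,2.6,-3.7,-3,0,0,0],[255,0,0,-2,0,0,0]]}}

```text
time_s: 2.15
ee_pos: [0.6135, -0.1367, 0.2248]
eef_rot: [-3.141, -0.002, 2.868]
force: [-1.7, 0.8, -1.6]
grip_width: 0.0005
grip_force: 0.0
```

Run:
```python
from h import *
c=grab('wrist');pickle.dump(c,open('w1.pkl','wb'))
im=c['img'].copy();save('w1',im)
for P in([.586,-.1535,.11],[.635,-.131,.0955]):print(proj(c,np.array(P)))
print(ctrl.get_obs()['ee_pos'],c['pose'][:3,3])
```

```text
[255.51506552 194.13663573]
[295.93383848 235.61136844]
[ 0.61181479 -0.13464465  0.22153043] [ 0.5453398  -0.11652991  0.37882573]
```

View pics/w1.png

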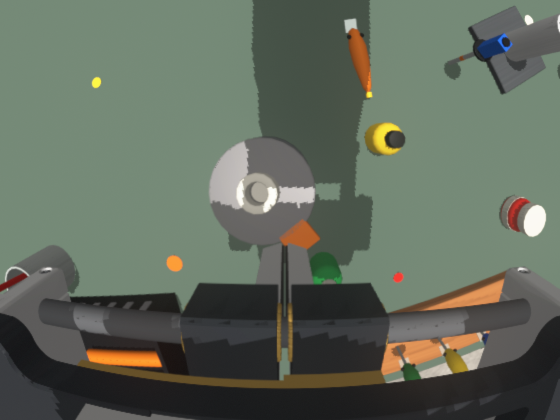

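The wrist view agrees with the estimates to within about 4 px: guide at (257,193), tab at (300,236). Next I'll move over the tab and press.

{"name": "apply_moves", "arguments": {"deltas": [[255,2.4,0.4,0,0,0,0],[255,0,0,-4,0,0,0],[255,0,0,-3.5,0,0,0],[255,0,0,-1.2,0,0,0],[255,0,0,-0.5,0,0,0],[255,0,0,-0.5,0,0,0],[255,0,0,-0.5,0,0,0],[255,0,0,-0.5,0,0,0],[255,0,0,0,0,0,0]]}}

```text
time_s: 3.1
ee_pos: [0.6369, -0.1291, 0.1212]
eef_rot: [3.141, 0.001, 2.872]
force: [0.4, -0.2, 0.5]
grip_width: 0.0006
grip_force: 0.3
```

{"name": "apply_moves", "arguments": {"deltas": [[255,0,0,-0.3,0,0,0],[255,0,0,-0.3,0,0,0],[255,0,0,-0.2,0,0,0],[255,0,0,0,0,0,0]]}}

```text
time_s: 3.5
ee_pos: [0.6367, -0.129, 0.1129]
eef_rot: [3.142, 0.001, 2.872]
force: [2.1, 0.6, 3.7]
grip_width: 0.0003
grip_force: 1.5
```

{"name": "apply_moves", "arguments": {"deltas": [[255,0,0,-0.2,0,0,0],[255,0,0,-0.2,0,0,0],[255,0,0,0,0,0,0]]}}

```text
time_s: 3.8
ee_pos: [0.6365, -0.129, 0.1085]
eef_rot: [-3.141, -0.0, 2.872]
force: [2.4, 0.6, 2.4]
grip_width: 0.0006
grip_force: 1.5
```

{"name": "apply_moves", "arguments": {"deltas": [[255,0,0,-0.1,0,0,0],[255,0,0,-0.1,0,0,0],[255,0,0,0,0,0,0]]}}

```text
time_s: 4.1
ee_pos: [0.6366, -0.129, 0.1078]
eef_rot: [-3.141, 0.0, 2.872]
force: [-1.2, 0.9, 13.0]
grip_width: 0.0007
grip_force: 6.4
```

The force jumped to 13 N and the tip stopped at 82.8 mm, so the lid is seated. Next: retract and measure the guide.

{"name": "apply_moves", "arguments": {"deltas": [[255,0,0,2,0,0,0],[255,0,0,4,0,0,0],[255,0,0,4,0,0,0],[255,0,0,2,0,0,0],[255,0,0,0,0,0,0],[255,0,0,0,0,0,0]]}}

```text
time_s: 4.7
ee_pos: [0.636, -0.129, 0.2253]
eef_rot: [-3.141, -0.002, 2.872]
force: [-0.8, -0.1, -0.6]
grip_width: 0.0005
grip_force: 0.0
```

Run:
```python
from h import *
w=grab('wrist');t=grab('top');s=grab('scene')
for c in(w,t,s):pickle.dump(c,open(c['name']+'2.pkl','wb'))
def up(c,x,y,w,h,f): return cv2.resize(c['img'][y:y+h,x:x+w],None,fx=f,fy=f,interpolation=cv2.INTER_CUBIC)
p=proj(w,np.array([.591,-.151,.105]));q=proj(s,np.array([.591,-.151,.105]));r=proj(t,np.array([.591,-.151,.105]));print(p,q,r,ctrl.get_obs()['ee_pos'])
o=[(int(a[0])-44,int(a[1])-33) for a in(p,q,r)];print(o)
save('pot2',np.hstack([up(w,*o[0],88,66,3),up(s,*o[1],88,66,3),up(t,*o[2],88,66,3)]))
```

```text
[244.63169541 175.17524479] [184.68909407 236.95490346] [397.1821907 212.9638762] [ 0.63597336 -0.1289618   0.22479918]
[(200, 142), (140, 203), (353, 179)]
```

View pics/pot2.png

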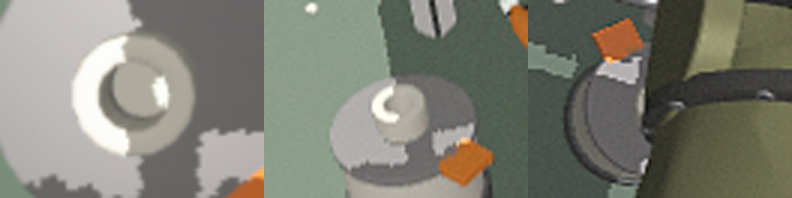

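The wrist crop shows the guide ring level, centred near crop (133,95) (full picture (244,174)). The scene crop shows the lid seated. I'll fit the ring numerically.

Run:
```python
from h import *
c=pickle.load(open('wrist2.pkl','rb'));im=c['img'].astype(int)
print(im[174,215:275,:].tolist()[::3])
m=((im[:,:,0]-im[:,:,2])>7).astype(np.uint8);k=np.zeros_like(m);k[150:198,218:270]=m[150:198,218:270]
n,l,st,ce=cv2.connectedComponentsWithStats(k);i=1+st[1:,4].argmax();print(st[i],ce[i])
cs,h=cv2.findContours((l==i).astype(np.uint8),cv2.RETR_CCOMP,cv2.CHAIN_APPROX_NONE)
for q in cs:
    if len(q)>15:e=cv2.fitEllipse(q);print(len(q),e,onz(c,*e[0],.105).round(4),'mm',[round(float(np.linalg.norm(onz(c,e[0][0]+d/2,e[0][1],.105)-onz(c,e[0][0]-d/2,e[0][1],.105))*1e3),1) for d in e[1]])
```

```text
[[190, 185, 183], [191, 186, 185], [192, 187, 185], [233, 229, 221], [253, 252, 248], [253, 253, 249], [141, 137, 127], [106, 103, 97], [172, 167, 155], [174, 169, 157], [174, 169, 157], [174, 170, 157], [192, 190, 175], [252, 253, 249], [173, 168, 155], [172, 168, 155], [169, 164, 152], [107, 104, 100], [105, 102, 100], [105, 102, 100]]
[ 218  150   49   48 1288] [245.30900621 172.57220497]
177 ((242.08021545410156, 172.20701599121094), (43.41218185424805, 49.09645462036133), 127.44288635253906) [ 0.5879 -0.1524  0.105 ] mm [37.4, 42.4]
19 ((253.50436401367188, 172.1626434326172), (4.876577377319336, 8.495340347290039), 167.57838439941406) [ 0.5906 -0.143   0.105 ] mm [4.2, 7.3]
90 ((236.8601531982422, 172.71034240722656), (22.424583435058594, 33.39197540283203), 179.2747344970703) [ 0.5871 -0.1568  0.105 ] mm [19.4, 28.9]
```

Run:
```python
from h import *
c=pickle.load(open('wrist2.pkl','rb'));im=c['img'].astype(int)
g=im.sum(2)/3
C=np.array([244.3,173.5])
for it in range(4):
    pts=[]
    for a in np.arange(0,360,6):
        d=np.array([np.cos(np.radians(a)),np.sin(np.radians(a))]);r=np.arange(17,25,.25)
        p=C+r[:,None]*d;v=cv2.remap(g.astype(np.float32),p[None,:,0].astype(np.float32),p[None,:,1].astype(np.float32),cv2.INTER_LINEAR)[0]
        dv=v[4:]-v[:-4];j=dv.argmin()
        if dv[j]<-12:pts.append(p[j+2])
    pts=np.array(pts)
    W=np.array([onz(c,*p,.105)[:2] for p in pts])
    for k in range(3):
        A=np.c_[2*W,np.ones(len(W))];x=np.linalg.lstsq(A,(W**2).sum(1),rcond=None)[0];rr=np.sqrt(x[2]+x[0]**2+x[1]**2);res=np.hypot(*(W-x[:2]).T)-rr
        W=W[abs(res)<max(.0012,1.5*res.std())]
    C=proj(c,np.array([x[0],x[1],.105]));print(len(W),x[:2].round(4),rr.round(4),C,res.std().round(5))
```

```text
57 [ 0.5895 -0.1513] 0.0174 [243.85099973 173.59251131] 0.00023
57 [ 0.5895 -0.1512] 0.0173 [243.87276575 173.57330369] 0.00023
57 [ 0.5895 -0.1512] 0.0173 [243.86683451 173.59842693] 0.00023
57 [ 0.5895 -0.1513] 0.0173 [243.85549528 173.623617  ] 0.00022
```

{"name": "apply_moves", "arguments": {"deltas": [[80,0,0,4.5,0,0,0],[80,-1,3.3,3.5,0,0,0],[80,-1.2,4.2,0,0,0,0],[80,-1.2,4.2,0,0,0,0],[80,-1.2,4.2,0,0,0,0],[80,-1.2,4.2,0,0,0,0],[80,-1.2,4.2,0,0,0,0],[80,-1.2,4.2,0,0,0,0],[80,-1.2,4.2,0,0,0,0],[80,0,0,0,0,0,0]]}}

```text
time_s: 5.85
ee_pos: [0.5409, 0.202, 0.3057]
eef_rot: [-3.141, -0.002, 2.876]
force: [0.5, -1.4, 0.8]
grip_width: 0.0646
grip_force: 0.0
```

{"name": "apply_moves", "arguments": {"deltas": [[80,0,0,0,0,0,0],[80,0,0,0,0,0,0]]}}

```text
time_s: 6.05
ee_pos: [0.5428, 0.1972, 0.3061]
eef_rot: [-3.141, -0.001, 2.871]
force: [-0.2, -0.6, 0.3]
grip_width: 0.0644
grip_force: 0.0
```

Run:
```python
from h import *
print(ctrl.get_obs()['ee_pos'],ctrl.get_obs()['qpos'],ctrl.get_obs()['grip_width'])
c=grab('wrist');pickle.dump(c,open('w3.pkl','wb'))
P=proj(c,np.array([.4914,.2175,.187]));print(P)
x,y=(P-[50,50]).astype(int);x=max(x,0);y=max(y,0);print(x,y)
save('w3',np.hstack([c['img'],np.vstack([cv2.resize(c['img'][y:y+100,x:x+100],(240,240),interpolation=cv2.INTER_CUBIC),np.zeros((180,240,3),np.uint8)])]))
```

```text
[0.54275601 0.19717565 0.30613722] [ 2.85126600e-01  3.19045150e-01  1.32202527e+00 -2.07925444e-04
  1.50163792e+00 -1.01510444e+00] 0.06443902124011627
[290.64173248 154.38528761]
240 104
```

View pics/w3.png

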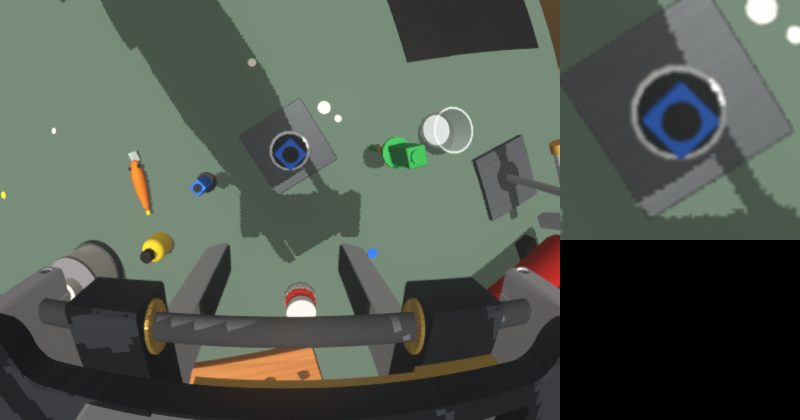

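The wrist view shows the probe from nearly overhead: the blue square is centred near (290,153) inside the tube ring, about 45° to the image. Next I'll measure its corners.

Run:
```python
from h import *
c=pickle.load(open('w3.pkl','rb'));hsv=cv2.cvtColor(c['img'],cv2.COLOR_RGB2HSV)
m=cv2.inRange(hsv,(105,120,40),(125,255,255));k=np.zeros_like(m);k[125:185,260:325]=m[125:185,260:325]
q=cv2.convexHull(np.vstack(cv2.findContours(k,cv2.RETR_EXTERNAL,cv2.CHAIN_APPROX_NONE)[0]))[:,0,:]
W=np.array([onz(c,*p,.187)[:2]*1000 for p in q.astype(float)],np.float32)
r=cv2.minAreaRect(W);print(r,cv2.boxPoints(r).round(1).tolist())
# dark button centre
g=cv2.cvtColor(c['img'],cv2.COLOR_RGB2GRAY)
b=((hsv[...,2]<70)&(m==0)).astype(np.uint8);z=np.zeros_like(b);cv2.fillConvexPoly(z,q,1);b&=z
n,l,st,ce=cv2.connectedComponentsWithStats(b);i=1+st[1:,4].argmax();print(st[i],ce[i],onz(c,*ce[i],.189))
ys,xs=np.nonzero(k);print(ys.min(),ys.max(),xs.min(),xs.max())
```

```text
((490.71142578125, 216.91636657714844), (20.82667350769043, 20.234195709228516), 29.63591957092285) [[476.70001220703125, 220.60000610351562], [486.70001220703125, 203.0], [504.79998779296875, 213.3000030517578], [494.79998779296875, 230.89999389648438]]
[283 147  15  15 185] [290.03783784 154.11351351] [0.49092365 0.21707468 0.189     ]
138 169 274 305
```

{"name": "apply_moves", "arguments": {"deltas": [[80,-0.9,0.4,0,0,0,-0.131],[80,-0.9,0.4,0,0,0,-0.131],[80,-0.9,0.3,0,0,0,-0.131],[80,-0.9,0.3,0,0,0,-0.131],[80,-0.8,0.3,0,0,0,-0.13],[80,-0.8,0.3,0,0,0,-0.13],[80,0,0,-2,0,0,0],[80,0,0,-2,0,0,0],[80,0,0,0,0,0,0],[80,0,0,0,0,0,0]]}}

```text
time_s: 7.1
ee_pos: [0.4909, 0.2174, 0.2673]
eef_rot: [-3.141, -0.0, 2.087]
force: [-0.6, -0.5, 0.5]
grip_width: 0.0646
grip_force: 0.0
```

Run:
```python
from h import *
o=ctrl.get_obs();print(o['ee_pos'],o['eef_rot'],o['qpos'])
c=grab('wrist');hsv=cv2.cvtColor(c['img'],cv2.COLOR_RGB2HSV)
P=proj(c,np.array([.4908,.217,.187]));print(P)
x,y=P.astype(int)
m=cv2.inRange(hsv,(105,120,40),(125,255,255));k=np.zeros_like(m);k[y-35:y+35,x-35:x+35]=m[y-35:y+35,x-35:x+35]
q=cv2.convexHull(np.vstack(cv2.findContours(k,cv2.RETR_EXTERNAL,cv2.CHAIN_APPROX_NONE)[0]))[:,0,:]
b=((hsv[...,2]<70)&(m==0)).astype(np.uint8);z=np.zeros_like(b);cv2.fillConvexPoly(z,q,1);b&=z
n,l,st,ce=cv2.connectedComponentsWithStats(b);i=1+st[1:,4].argmax();print(st[i],ce[i],onz(c,*ce[i],.19))
W=np.array([onz(c,*p,.187)[:2]*1000 for p in q.astype(float)],np.float32);print(cv2.minAreaRect(W))
save('w4',c['img'])
```

```text
[0.49091573 0.21735869 0.26725188] [-3.14140382e+00 -8.01669645e-06  2.08665301e+00] [ 3.48604843e-01  2.44315298e-01  1.50546671e+00 -2.39113241e-05
  1.39199818e+00 -1.67247591e-01]
[283.2452542 231.7439126]
[276 224  17  17 239] [283.77405858 232.10878661] [0.49083621 0.21775982 0.19      ]
((487.7259521484375, 222.81103515625), (20.21931266784668, 31.113670349121094), 29.636035919189453)
```

{"name": "apply_moves", "arguments": {"deltas": [[80,0,0,-3,0,0,0],[80,0,0,-3,0,0,0],[80,0,0,-3,0,0,0],[80,0,0,-1.2,0,0,0],[80,0,0,0,0,0,0],[80,0,0,0,0,0,0]], "grip_force": 25}}

```text
time_s: 7.75
ee_pos: [0.4913, 0.2182, 0.1665]
eef_rot: [3.14, 0.0, 2.088]
force: [0.6, 0.2, -0.0]
grip_width: 0.0644
grip_force: 0.0
```

{"name": "apply_moves", "arguments": {"deltas": [[255,0,0,0,0,0,0],[255,0,0,0,0,0,0],[255,0,0,0,0,0,0],[255,0,0,0,0,0,0],[255,0,0,0,0,0,0],[255,0,0,0,0,0,0],[255,0,0,0,0,0,0]], "grip_force": 25}}

```text
time_s: 8.45
ee_pos: [0.4905, 0.218, 0.1648]
eef_rot: [-3.142, -0.0, 2.088]
force: [0.0, 0.8, 0.4]
grip_width: 0.0199
grip_force: 25.0
```

{"name": "apply_moves", "arguments": {"deltas": [[255,0,0,1,0,0,0],[255,0,0,2,0,0,0],[255,0,0,2.5,0,0,0],[255,0,0,2.5,0,0,0],[255,0,0,2.5,0,0,0],[255,0,0,2.5,0,0,0],[255,0,0,2,0,0,0],[255,0,0,0,0,0,0],[255,0,0,0,0,0,0]]}}

```text
time_s: 9.35
ee_pos: [0.4904, 0.218, 0.3144]
eef_rot: [-3.141, 0.0, 2.088]
force: [0.2, 0.3, -1.5]
grip_width: 0.02
grip_force: 25.0
```

Run:
```python
from h import *
o=ctrl.get_obs();print(o['ee_pos'],o['eef_rot'],o['grip_width'],o['force'])
w=grab('wrist');s=grab('scene');t=grab('top')
for c in(w,s,t):pickle.dump(c,open(c['name']+'5.pkl','wb'));
for n,dz in(('tip',-.1498),('band',-.0998),('collar',-.037)):
    P=o['ee_pos']+[0,0,dz];print(n,P,[proj(c,P).round(1) for c in(w,s,t)])
p=proj(s,o['ee_pos']-[0,0,.08]).astype(int)
save('lift',np.hstack([cv2.resize(w['img'],(400,300)),cv2.resize(s['img'][p[1]-38:p[1]+38,p[0]-50:p[0]+50],(400,304),interpolation=cv2.INTER_CUBIC)[:300]]));print(p-[50,38])
```

```text
[0.49040486 0.21795151 0.31442856] [-3.14148982e+00  1.00051098e-05  2.08782150e+00] 0.019990328156178204 [ 0.24047009  0.28350058 -1.4898336 ]
tip [0.49040486 0.21795151 0.16462856] [array([283.8, 210.1]), array([309.2, 135.6]), array([219.3, 263.6])]
band [0.49040486 0.21795151 0.21462856] [array([283.7, 224.3]), array([309.8, 117.3]), array([214.1, 263.8])]
collar [0.49040486 0.21795151 0.27742856] [array([283.4, 251.7]), array([310.7,  92.5]), array([206.4, 264. ])]
[260  71]
```

View pics/lift.png

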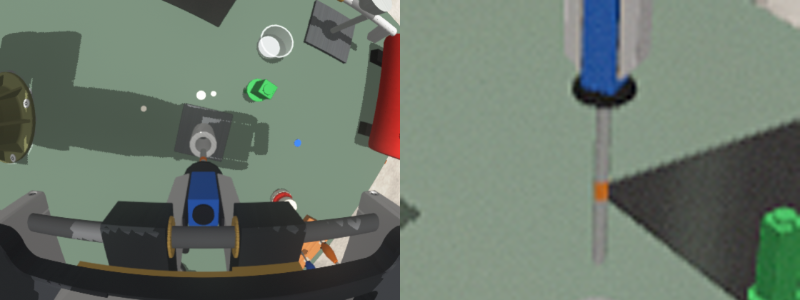

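The probe hangs straight: tip at (309,136) and band at (310,118), about 1 px from prediction. Carrying it over the pot.

{"name": "apply_moves", "arguments": {"deltas": [[255,0.4,-1.5,0,0,0,0],[255,0.8,-3.1,0,0,0,0],[255,0.8,-3.1,0,0,0,0],[255,0.8,-3.1,0,0,0,0],[255,0.8,-3.1,0,0,0,0],[255,0.8,-3.1,0,0,0,0],[255,0.8,-3.1,0,0,0,0],[255,0.8,-3.1,0,0,0,0],[255,0.8,-3.1,0,0,0,0],[255,0.8,-3.1,0,0,0,0]]}}

```text
time_s: 10.5
ee_pos: [0.5664, -0.0783, 0.3143]
eef_rot: [-3.141, -0.0, 2.087]
force: [1.2, 0.5, -0.4]
grip_width: 0.0197
grip_force: 25.0
```

{"name": "apply_moves", "arguments": {"deltas": [[255,0.8,-3.1,0,0,0,0],[255,0.8,-2.5,0,0,0,0],[255,0.5,-1.5,0,0,0,0],[255,0.2,-0.4,0,0,0,0],[255,0,0,0,0,0,0],[255,0,0,0,0,0,0],[255,0,0,0,0,0,0]]}}

```text
time_s: 11.2
ee_pos: [0.5895, -0.15, 0.3151]
eef_rot: [3.141, 0.0, 2.089]
force: [-0.1, -0.4, -1.0]
grip_width: 0.0199
grip_force: 25.0
```

Run:
```python
from h import *
o=ctrl.get_obs();print(o['ee_pos'],o['eef_rot'],o['qpos'])
w=grab('wrist');s=grab('scene');t=grab('top')
for c in(w,s,t):pickle.dump(c,open(c['name']+'6.pkl','wb'))
G=np.array([.5895,-.1513,.105]);T=o['ee_pos']-[0,0,.1498]
print([proj(c,G).round(1) for c in(w,s,t)],[proj(c,T).round(1) for c in(w,s,t)])
def cr(c,P,h=30,k=5):
    x,y=P.astype(int);print(c['name'],x-40,y-h);return cv2.resize(c['img'][y-h:y+h,x-40:x+40],(400,300),interpolation=cv2.INTER_CUBIC)
save('over',np.hstack([cr(w,proj(w,G)),cr(s,(proj(s,G)+proj(s,T))/2)]))
```

```text
[ 0.58949638 -0.15003592  0.31507033] [3.14127769e+00 1.74573786e-04 2.08894325e+00] [-3.09475001e-01  3.88976660e-01  1.20890890e+00  1.13836616e-04
  1.54336544e+00 -8.27625052e-01]
[array([283.3, 198.8]), array([184.3, 236.6]), array([397.4, 213.7])] [array([283.8, 210.1]), array([179.8, 214.6]), array([404.8, 209.9])]
wrist 243 168
scene 142 195
```

View pics/over.png

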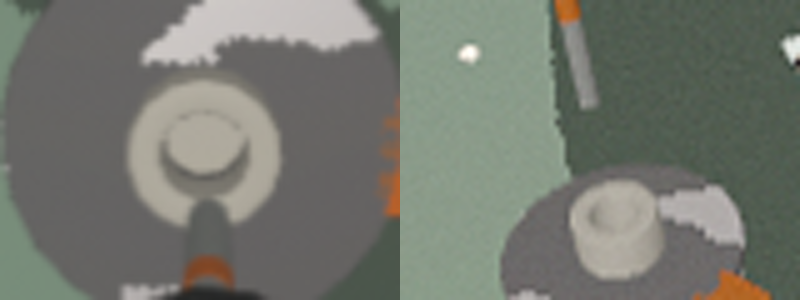

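The wrist crop shows the rod coming in below the bore. The scene crop shows the tip at about (180,216) and the guide mouth at (185,237). I'll refine the guide centre from this pose.

```bash
cat >> h.py <<'E'
def ring(c,C,z,rmin,rmax,rng,rm=.0173,drop=8,side=-1):
    """radial edge (bright->dark for side -1) about C, circle fit on plane z (world)"""
    g=cv2.cvtColor(c['img'],cv2.COLOR_RGB2GRAY).astype(np.float32)
    X=np.array(onz(c,*C,z)[:2])
    for it in range(5):
        W=[]
        for a in np.radians(rng):
            r=np.arange(rmin,rmax,.0002);P=np.c_[X[0]+r*np.cos(a),X[1]+r*np.sin(a),0*r+z]
            p=np.array([proj(c,q) for q in P],np.float32);v=cv2.remap(g,p[None,:,0].copy(),p[None,:,1].copy(),cv2.INTER_LINEAR)[0]
            dv=side*(v[:-6]-v[6:])*-1;j=dv.argmax()
            if side<0:pass
            if dv[j]>drop:W.append(P[j+3,:2])
        W=np.array(W)
        for k in range(4):
            A=np.c_[2*W,np.ones(len(W))];x=np.linalg.lstsq(A,(W**2).sum(1),rcond=None)[0];rr=np.sqrt(x[2]+x[0]**2+x[1]**2);res=np.hypot(*(W-x[:2]).T)-rr
            W=W[abs(res)<max(.0006,2*res.std())]
        X=x[:2]
    return X,rr,len(W),res.std()
E
sed -i 's/dv=side\*(v\[:-6\]-v\[6:\])\*-1;/dv=(v[:-6]-v[6:]);/; /if side<0:pass/d' h.py
python3 - <<'E'
from h import *
w=pickle.load(open('wrist6.pkl','rb'));s=pickle.load(open('scene6.pkl','rb'))
# exclude direction of image-down in world
up=onz(w,283,190,.105)-onz(w,283,200,.105);a0=np.degrees(np.arctan2(up[1],up[0]))
for h in(120,140,100):print('wrist',ring(w,(283.3,198.8),.105,.014,.023,a0+np.arange(-h,h+1,4)))
# previous view check
w2=pickle.load(open('wrist2.pkl','rb'));print('w2',ring(w2,(243.9,173.6),.105,.014,.023,np.arange(0,360,5)))
up=onz(s,184,226,.105)-onz(s,184,236,.105);a0=np.degrees(np.arctan2(up[1],up[0]))
print('scene',ring(s,(185,237),.105,.014,.023,a0+np.arange(-90,91,4)))
im=w['img'].astype(int)
for v in range(207,222,2):print(v,im[v,272:296].sum(1).tolist())
for v in range(205,220,2):print(v,s['img'][v,170:190].astype(int).sum(1).tolist())
E
```

```text
wrist (array([ 0.58953958, -0.15118004]), np.float64(0.01736975481000866), 59, np.float64(0.00024654911278593645))
wrist (array([ 0.58948277, -0.1511113 ]), np.float64(0.01737441010487957), 68, np.float64(0.00021476816120298152))
wrist (array([ 0.58952183, -0.15113387]), np.float64(0.017377358881761253), 51, np.float64(0.0002576229406448767))
w2 (array([ 0.5895078 , -0.15123664]), np.float64(0.017336392213585752), 68, np.float64(0.00020376610229583717))
scene (array([ 0.5892579 , -0.15147933]), np.float64(0.016991028250053712), 43, np.float64(0.0004417080970484707))
207 [481, 493, 498, 500, 502, 502, 496, 484, 455, 410, 372, 358, 348, 373, 425, 454, 486, 498, 503, 500, 497, 494, 486, 458]
209 [356, 430, 479, 491, 497, 497, 500, 501, 470, 382, 305, 284, 283, 284, 298, 345, 432, 491, 497, 494, 488, 458, 395, 326]
211 [299, 310, 343, 397, 446, 477, 484, 470, 401, 293, 277, 280, 283, 282, 280, 287, 359, 467, 472, 447, 388, 325, 301, 298]
213 [297, 300, 297, 301, 304, 318, 337, 342, 322, 276, 275, 280, 282, 284, 282, 277, 282, 304, 314, 302, 299, 298, 299, 296]
215 [298, 297, 299, 299, 29
[... 612 characters left out ...]
 419, 425, 402, 368, 257, 247, 247, 248, 261, 262, 264, 260, 260, 246]
209 [439, 436, 366, 241, 254, 248, 338, 417, 411, 382, 287, 257, 249, 258, 252, 256, 264, 276, 254, 255]
211 [427, 433, 447, 262, 245, 251, 270, 419, 423, 402, 361, 265, 256, 246, 253, 266, 250, 245, 248, 242]
213 [427, 432, 439, 250, 250, 249, 238, 327, 425, 411, 378, 289, 259, 248, 258, 265, 251, 252, 248, 265]
215 [435, 431, 445, 250, 254, 247, 256, 261, 449, 428, 413, 334, 255, 245, 253, 249, 258, 256, 239, 249]
217 [433, 435, 446, 389, 243, 257, 237, 239, 250, 257, 250, 248, 257, 247, 258, 245, 263, 253, 259, 252]
219 [429, 435, 446, 249, 254, 237, 258, 251, 259, 248, 251, 258, 261, 244, 254, 253, 267, 257, 253, 257]
```

Three views agree on the guide centre, (0.5895, −0.1512), and the rod follows the TCP to about 0.5 mm. Correct by 1.2 mm, lower to just above the mouth, and check again.

{"name": "apply_moves", "arguments": {"deltas": [[255,0,-0.12,0,0,0,0],[255,0,0,-1.5,0,0,0],[255,0,0,-1.5,0,0,0],[255,0,0,-1,0,0,0],[255,0,0,-0.5,0,0,0],[255,0,0,0,0,0,0],[255,0,0,0,0,0,0]]}}

```text
time_s: 12.05
ee_pos: [0.5897, -0.1523, 0.2704]
eef_rot: [3.141, 0.001, 2.088]
force: [-0.3, 0.1, -0.2]
grip_width: 0.02
grip_force: 25.0
```

Run:
```python
from h import *
o=ctrl.get_obs();print(o['ee_pos'],o['eef_rot'])
w=grab('wrist');s=grab('scene');t=grab('top')
G=np.array([.5895,-.1512,.105]);T=o['ee_pos']-[0,0,.1498];print(T)
print([proj(c,G).round(1) for c in(w,s,t)],[proj(c,T).round(1) for c in(w,s,t)])
print('right',(onz(w,284,200,.11)-onz(w,283,200,.11)).round(5),'up',(onz(w,284,199,.11)-onz(w,284,200,.11)).round(5))
im=w['img'].astype(int)
for v in range(201,216,2):print(v,im[v,272:296].sum(1).tolist())
up=onz(w,283,190,.105)-onz(w,283,200,.105);a0=np.degrees(np.arctan2(up[1],up[0]))
print('wrist',ring(w,proj(w,G),.105,.014,.023,a0+np.arange(-120,121,4)))
def cr(c,P):
    x,y=P.astype(int);print(c['name'],x-40,y-30);return cv2.resize(c['img'][y-30:y+30,x-40:x+40],(400,300),interpolation=cv2.INTER_CUBIC)
save('mouth',np.hstack([cr(w,proj(w,G)),cr(s,proj(s,G))]))
```

```text
[ 0.58969542 -0.15225164  0.27041837] [3.14111513e+00 5.47811996e-04 2.08782620e+00]
[ 0.58969542 -0.15225164  0.12061837]
[array([284.1, 205.4]), array([184.3, 236.5]), array([397.3, 213.7])] [array([283.7, 210. ]), array([182.6, 231.4]), array([399.8, 212.6])]
right [0.00086 0.00049 0.     ] up [-0.0005   0.00087  0.     ]
201 [504, 500, 481, 457, 472, 502, 508, 508, 508, 508, 507, 506, 505, 508, 508, 507, 506, 506, 507, 502, 482, 443, 482, 500]
203 [503, 493, 433, 352, 424, 499, 505, 506, 508, 508, 506, 506, 508, 507, 505, 506, 508, 505, 507, 502, 459, 363, 408, 486]
205 [504, 486, 420, 316, 325, 419, 490, 504, 504, 507, 504, 507, 504, 506, 506, 506, 507, 505, 498, 449, 329, 312, 379, 487]
207 [504, 481, 417, 339, 318, 297, 322, 417, 486, 496, 492, 478, 454, 463, 488, 494, 490, 458, 370, 310, 323, 338, 393, 489]
209 [507, 503, 474, 405, 346, 337, 326, 305, 294, 300, 300, 289, 290, 290, 296, 302, 291, 307, 332, 340, 342, 379, 469, 500]
211 [503, 508, 501, 474, 415, 360, 349, 340, 309, 278, 279, 282, 287, 287, 285, 284, 303, 343, 349, 356, 394, 467, 503, 506]
213 [503, 505, 506, 509, 502, 474, 420, 359, 315, 278, 281, 284, 287, 287, 285, 281, 298, 348, 399, 458, 497, 505, 506, 503]
215 [494, 500, 503, 504, 508, 509, 506, 464, 358, 280, 279, 284, 287, 287, 285, 287, 341, 450, 503, 509, 506, 503, 500, 500]
wrist (array([ 0.58952132, -0.15114972]), np.float64(0.017391715585431573), 61, np.float64(0.0002039855421939989))
wrist 244 175
scene 144 206
```

View pics/mouth.png

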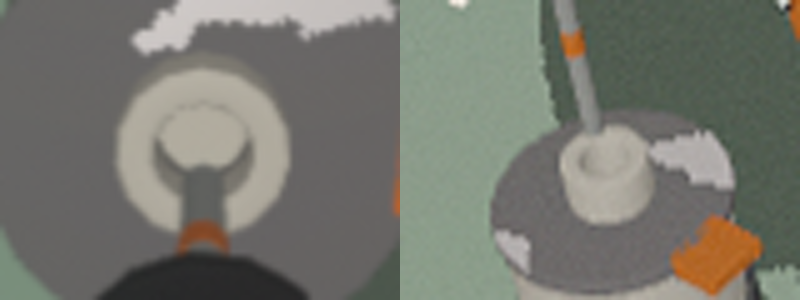

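Run:
```python
from h import *
o=ctrl.get_obs();print(o['ee_pos'],o['eef_rot'])
w5=pickle.load(open('wrist5.pkl','rb'));w6=pickle.load(open('wrist6.pkl','rb'));w=grab('wrist');s=grab('scene')
for c in(w5,w6,w):
    im=c['img'].astype(int);print(im[200:224,284].sum(1).tolist());
    m=cv2.inRange(cv2.cvtColor(c['img'],cv2.COLOR_RGB2HSV),(3,120,60),(20,255,255));m[:205]=0;m[250:]=0;m[:,:260]=0;m[:,310:]=0;ys,xs=np.nonzero(m);print('band',ys.mean(),xs.mean(),len(ys))
```

```text
[ 0.58970617 -0.15223471  0.27045636] [3.14092358e+00 7.26860697e-04 2.08780451e+00]
[331, 331, 331, 330, 331, 334, 336, 324, 296, 291, 290, 289, 290, 291, 292, 292, 293, 290, 289, 263, 242, 239, 262, 292]
band 221.54054054054055 284.4054054054054 37
[502, 493, 410, 287, 335, 352, 355, 348, 298, 283, 283, 283, 284, 282, 282, 284, 282, 282, 283, 254, 240, 237, 255, 280]
band 221.41176470588235 284.0 34
[506, 507, 507, 508, 507, 507, 501, 455, 328, 289, 286, 287, 287, 287, 288, 287, 287, 285, 281, 259, 241, 241, 258, 285]
band 221.41176470588235 284.0 34
```

{"name": "apply_moves", "arguments": {"deltas": [[255,-0.08,0.19,0,0,0,0],[255,0,0,0,0,0,0],[255,0,0,-0.5,0,0,0],[255,0,0,-0.5,0,0,0],[255,0,0,-0.3,0,0,0],[255,0,0,0,0,0,0],[255,0,0,0,0,0,0]]}}

```text
time_s: 13.0
ee_pos: [0.5888, -0.1503, 0.2568]
eef_rot: [-3.142, -0.0, 2.088]
force: [-0.2, -0.5, -0.6]
grip_width: 0.0198
grip_force: 25.0
```

```bash
cat > chk.py <<'E'
from h import *
import sys
o=ctrl.get_obs();print(o['ee_pos'].round(4),o['eef_rot'].round(4),o['force'].round(1))
w=grab('wrist');s=grab('scene');t=grab('top')
G=np.array([.5895,-.1512,.105]);T=o['ee_pos']-[0,0,.1498];print('tip z',T[2],[proj(c,G).round(1) for c in(w,s,t)],[proj(c,T).round(1) for c in(w,s,t)])
im=w['img'].astype(int)
for v in range(204,226,2):print(v,im[v,266:302].sum(1).tolist())
print('col',im[194:228,284].sum(1).tolist())
def cr(c,P):
    x,y=P.astype(int);print(c['name'],x-28,y-21);return cv2.resize(c['img'][y-21:y+21,x-28:x+28],(400,300),interpolation=cv2.INTER_CUBIC)
save(sys.argv[1],np.hstack([cr(w,proj(w,G)),cr(s,proj(s,G))]))
E
python3 chk.py in1
```

```text
[ 0.5888 -0.1503  0.2568] [-3.1415e+00 -1.0000e-04  2.0878e+00] [-0.2 -0.5 -0.6]
tip z 0.10696573795114966 [array([284. , 210.8]), array([184.3, 236.5]), array([397.3, 213.7])] [array([283.8, 210.1]), array([184.4, 235.5]), array([397.2, 213.9])]
204 [315, 376, 461, 506, 509, 509, 509, 506, 500, 477, 462, 492, 501, 507, 508, 509, 509, 510, 509, 510, 508, 508, 509, 510, 505, 482, 455, 488, 502, 503, 506, 506, 507, 503, 478, 405]
206 [350, 435, 500, 508, 509, 507, 506, 498, 472, 459, 498, 506, 508, 508, 508, 508, 507, 506, 503, 504, 506, 507, 509, 507, 507, 509, 501, 482, 458, 494, 503, 506, 506, 506, 503, 462]
208 [372, 464, 501, 508, 508, 506, 500, 471, 397, 390, 490, 507, 510, 507, 502, 470, 395, 343, 331, 338, 369, 437, 497, 507, 507, 504, 469, 363, 362, 469, 502, 503, 505, 505, 503, 470]
210 [385, 478, 503, 506, 507, 507, 500, 456, 366, 309, 325, 425, 495, 501, 445, 315, 283, 286, 287, 288, 288, 312, 398, 496, 503, 467, 373, 313, 356, 452, 500, 505, 505, 503, 502, 482]
212 [388, 478, 505, 506, 506, 506, 500, 462, 378, 329, 309, 292, 332, 392, 380, 289, 281, 287, 288, 287, 286, 290
[... 684 characters left out ...]
0, 506, 488, 433, 311, 254, 245, 241, 242, 241, 242, 254, 298, 394, 488, 507, 511, 507, 506, 503, 501, 496, 472, 406, 325, 303]
222 [302, 302, 303, 310, 351, 424, 482, 499, 504, 506, 509, 508, 505, 450, 299, 241, 240, 249, 262, 257, 245, 243, 271, 382, 496, 507, 506, 505, 503, 497, 478, 422, 339, 306, 300, 302]
224 [302, 304, 302, 301, 302, 313, 352, 421, 479, 494, 498, 498, 477, 391, 277, 269, 270, 278, 279, 281, 282, 282, 275, 347, 482, 500, 500, 497, 477, 434, 349, 306, 302, 302, 300, 303]
col [513, 520, 515, 509, 503, 496, 464, 501, 508, 511, 509, 510, 503, 455, 331, 290, 287, 287, 288, 287, 288, 288, 290, 287, 281, 260, 242, 242, 262, 285, 279, 198, 134, 118]
wrist 256 189
scene 156 215
```

View pics/in1.png

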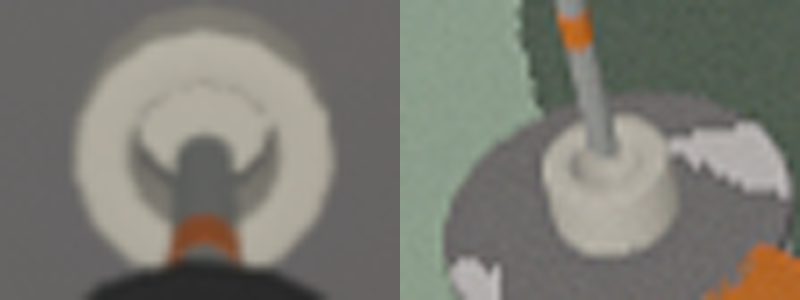

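The tip sits in the middle of the mouth. In the wrist crop the bore spans 130–278 with the rod at 205, and the tip is about 0.7 mm low. Fine correction, then lower.

{"name": "apply_moves", "arguments": {"deltas": [[255,-0.03,0.06,0,0,0,0],[255,0,0,-0.5,0,0,0],[255,0,0,-0.8,0,0,0],[255,0,0,-0.8,0,0,0],[255,0,0,-0.8,0,0,0],[255,0,0,-0.8,0,0,0],[255,0,0,-0.8,0,0,0],[255,0,0,-0.5,0,0,0],[255,0,0,0,0,0,0],[255,0,0,0,0,0,0]]}}

```text
time_s: 14.15
ee_pos: [0.5885, -0.1497, 0.207]
eef_rot: [3.141, 0.0, 2.088]
force: [-1.1, -0.3, -0.8]
grip_width: 0.0201
grip_force: 25.0
```

```bash
python3 chk.py in2
```

```text
[ 0.5885 -0.1497  0.207 ] [3.1414e+00 2.0000e-04 2.0878e+00] [-1.1 -0.3 -0.8]
tip z 0.05718828374538573 [array([283.8, 225.6]), array([184.3, 236.5]), array([397.3, 213.7])] [array([283.8, 210.1]), array([188.5, 251.9]), array([391.1, 216.7])]
204 [311, 310, 311, 313, 317, 331, 341, 352, 361, 363, 367, 369, 369, 372, 372, 377, 383, 391, 394, 388, 378, 373, 373, 369, 367, 365, 367, 363, 361, 354, 341, 322, 313, 312, 311, 309]
206 [311, 311, 318, 334, 349, 355, 359, 366, 380, 402, 431, 463, 478, 498, 512, 519, 523, 524, 527, 524, 518, 515, 506, 492, 477, 444, 427, 396, 372, 361, 359, 353, 347, 332, 312, 312]
208 [311, 322, 340, 353, 360, 374, 412, 472, 510, 523, 528, 528, 529, 529, 529, 528, 526, 524, 525, 524, 526, 526, 528, 528, 529, 527, 527, 518, 497, 446, 387, 363, 357, 351, 337, 315]
210 [321, 344, 364, 397, 452, 499, 518, 526, 526, 524, 524, 522, 523, 520, 523, 520, 518, 518, 519, 519, 518, 518, 518, 521, 520, 521, 523, 524, 524, 523, 514, 491, 437, 380, 354, 338]
212 [347, 403, 472, 510, 523, 523, 524, 523, 520, 519, 517, 515, 514, 514, 511, 509, 508, 502, 501, 505, 508, 511, 5
[... 681 characters left out ...]
8, 518, 511, 459, 323, 262, 250, 246, 248, 246, 246, 261, 314, 424, 509, 518, 518, 503, 454, 396, 490, 510, 513, 513, 517, 517]
222 [517, 515, 518, 516, 510, 479, 401, 321, 384, 498, 516, 516, 510, 448, 283, 241, 245, 257, 266, 262, 250, 246, 277, 388, 505, 516, 512, 464, 343, 330, 416, 500, 515, 513, 514, 515]
224 [517, 518, 517, 515, 509, 465, 378, 318, 295, 340, 440, 500, 488, 399, 280, 275, 275, 283, 284, 284, 288, 280, 271, 353, 490, 477, 381, 288, 286, 330, 390, 497, 513, 513, 512, 514]
col [315, 314, 314, 312, 313, 322, 358, 366, 369, 371, 394, 492, 527, 528, 525, 521, 519, 512, 501, 447, 337, 297, 296, 293, 289, 263, 248, 245, 266, 295, 284, 203, 133, 122]
wrist 255 204
scene 156 215
```

View pics/in2.png

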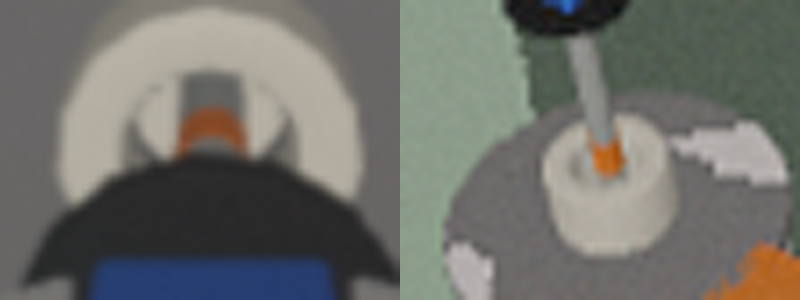

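{"name": "apply_moves", "arguments": {"deltas": [[255,0,0,-0.1,0,0,0],[255,0,0,-0.1,0,0,0],[255,0,0,0,0,0,0],[255,0,0,0,0,0,0],[255,0,0,0,0,0,0]]}}

```text
time_s: 14.8
ee_pos: [0.5884, -0.1497, 0.2048]
eef_rot: [-3.142, -0.0, 2.088]
force: [-0.9, 0.3, -0.7]
grip_width: 0.0197
grip_force: 25.0
```

Run:
```python
from h import *
o=ctrl.get_obs();print(o['ee_pos'].round(4),o['eef_rot'],o['grip_force'],np.abs(o['joint_vel']).max())
s=grab('scene');im=s['img'].astype(int)
hsv=cv2.cvtColor(s['img'],cv2.COLOR_RGB2HSV);m=cv2.inRange(hsv,(5,130,80),(20,255,255));m[:225]=0;m[246:]=0;m[:,:175]=0;m[:,193:]=0
ys,xs=np.nonzero(m);print('band',xs.mean(),ys.mean(),ys.min(),ys.max(),len(xs))
G=np.array([.5895,-.1512,.105]);th=np.radians(np.arange(0,360,30))
print('bore',[proj(s,G+.01*np.array([np.cos(a),np.sin(a),0])).round(1).tolist() for a in th])
for v in range(228,246):print(v,im[v,174:198].sum(1).tolist())
```

```text
[ 0.5884 -0.1497  0.2048] [-3.14157781e+00 -3.88754730e-05  2.08782317e+00] 24.985889196395874 0.0010478437491031082
band 184.92857142857142 237.28571428571428 235 239 14
bore [[186.2, 239.6], [188.3, 238.2], [189.3, 236.4], [188.9, 234.7], [187.4, 233.4], [185.0, 233.0], [182.5, 233.5], [180.4, 234.9], [179.4, 236.7], [179.7, 238.4], [181.2, 239.7], [183.6, 240.1]]
228 [265, 253, 260, 258, 256, 240, 243, 406, 431, 414, 373, 278, 288, 300, 298, 304, 306, 301, 293, 302, 296, 299, 299, 289]
229 [249, 259, 245, 253, 259, 267, 284, 367, 417, 413, 391, 306, 328, 311, 318, 310, 315, 320, 327, 322, 315, 327, 323, 306]
230 [385, 260, 262, 276, 297, 319, 318, 331, 423, 422, 389, 307, 323, 325, 305, 309, 311, 320, 318, 314, 328, 316, 324, 324]
231 [417, 307, 289, 324, 322, 305, 307, 330, 411, 424, 392, 326, 452, 450, 432, 401, 336, 310, 309, 327, 314, 313, 317, 312]
232 [350, 316, 322, 327, 316, 334, 408, 441, 408, 412, 422, 359, 479, 520, 510, 490, 451, 367, 312, 316, 311, 314, 328, 315]
233 [305, 311, 315, 310, 352, 455, 489, 513, 432, 416, 415, 373, 436, 531, 521, 512, 513, 467, 370, 310, 3
[... 818 characters left out ...]
 434, 400, 428, 440, 456, 510, 507, 512, 499, 436, 422, 355, 320, 316, 325]
241 [315, 314, 393, 510, 514, 505, 509, 490, 489, 494, 466, 482, 513, 505, 517, 523, 507, 470, 449, 416, 376, 316, 322, 319]
242 [314, 322, 358, 478, 508, 518, 525, 511, 514, 513, 507, 519, 528, 530, 519, 501, 477, 469, 445, 426, 387, 310, 315, 324]
243 [320, 313, 312, 456, 496, 511, 524, 522, 524, 517, 522, 526, 527, 513, 504, 487, 484, 475, 452, 417, 378, 318, 329, 314]
244 [317, 314, 312, 436, 489, 499, 513, 513, 511, 522, 523, 518, 501, 503, 501, 494, 477, 469, 457, 424, 374, 322, 315, 315]
245 [323, 314, 315, 393, 484, 494, 502, 507, 514, 518, 510, 510, 511, 510, 499, 489, 480, 470, 451, 433, 345, 308, 320, 319]
```

The band is level with the mouth and the rod is centred to within about 1 mm. One last 0.5 mm trim, settle, and hand in.

{"name": "apply_moves", "arguments": {"deltas": [[255,0,-0.05,0,0,0,0],[255,0,0,0,0,0,0],[255,0,0,0,0,0,0],[255,0,0,0,0,0,0],[255,0,0,0,0,0,0],[255,0,0,0,0,0,0]]}}

```text
time_s: 15.45
ee_pos: [0.5885, -0.1502, 0.2048]
eef_rot: [3.142, 0.0, 2.088]
force: [0.0, -1.2, -1.5]
grip_width: 0.0202
grip_force: 25.0
```

Run:
```python
from h import *
o=ctrl.get_obs();print(o['ee_pos'].round(4),o['force'].round(1),o['grip_width'])
if abs(o['ee_pos'][2]-.2048)<.001: print(ctrl.hand_in())
```

```text
[ 0.5885 -0.1502  0.2048] [ 0.  -1.2 -1.5] 0.020215962738378133
the job is handed in; nothing more can be done
None
```

I handed the job in at about 15.5 s: the lid is pressed level and the gripper still holds the probe upright in the guide, orange band level with its top. By my measurements it is centred to about 1 mm, with no sign of contact in the force readings; hand-in returned no verdict.

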